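# Check an electromagnet's air gap with the feeler that drags

## Robot

A 7-joint arm with a two-finger parallel gripper is mounted at the origin on a cart in front of the work surface, level with it; the furniture and walls round the work are solid. World frame = base frame: x ahead of the robot, y to its left, z up, the work surface at z = 0. Lengths are in m, angles in rad, forces in N, time in s.
With the tool pointing down it reaches from about 0.35 to 0.9 m from the base axis. Payload 8.1 kg.
Tool frame: the origin (TCP) lies at the very end of the fingers, on their centre line; the grasp point (between the pads) lies 19 mm behind it (ctrl.pinch_z is the distance from the TCP to the grasp point, in m); z points along the fingers, y is the direction in which the jaws open and shut (so a half turn about z gives the same grasp; the last joint's range is limited). The gripper opens to 92 mm and grips with 3 to 60 N. Pads are 19 mm wide; open, the fingers measure 130 mm over their backs; the gripper's body (75 mm by 190 mm) begins 47 mm behind the grasp point.
Start: joints at [-1.26, 0.434, 0.025, 1.573, -0.012, 1.134, -0.075], TCP at [0.251, 0.572, 0.227] pointing down, gripper open.
Joint ranges: [-2.62, 2.62], [-0.44, 2.09], [-1.27, 1.32], [0.08, 2.57], [-1.32, 4.46], [0.12, 2], [-2.74, 2.74]. Speed limits (rad/s): [2.22, 2.22, 3.01, 3.01, 3.14, 3.14, 3.14].

## Interface

Orientations are given as a unit quaternion [w, x, y, z].
In Python, from workcell import sensors, imaging, workorder, ctrl gives the robot as it stands. The module is installed in compiled form; this text tells all that it offers.
- The arm moves only by the tool carry_out, never from a script. Its argument "rows" is one flat list of numbers, 7 for each row, row after row: the shift along the tool's x, y, z in cm, then the turn, a rotation vector about the tool's x, y, z in rad, then the closure, from -1 (fully open) to 1 (shut), so that 0 is half open. In form: [tx, ty, tz, wx, wy, wz, jaw, tx, ty, tz, wx, wy, wz, jaw, ...]. A call has exactly 5 rows; each row is the pose to reach, as a shift and turn from the pose commanded when the call began, along the tool's axes at that moment; what a row does not reach only later rows make up. A row lasts 1/10 s, in which the tool goes at most 50 mm and 8.59 degrees, less where a joint would pass 70% of its speed; a pose out of reach is approached as far as the arm can. A call with a gripper value outside its range is refused whole. The fingers move at their own pace and stop on an object; "grip_force" is the grip in N (left out, the last holds). Time passes only in rows, so rows that repeat a pose let the fingers close, or fill a call up. It gives the time, the measured TCP pose, the force and the opening at its end, in the units of the state.
- sensors.get_state(): the state, without advancing time (a new reading comes with each control period).
- imaging.camera(name): name is "side" or "top"; returns a dict with "frame" (384x512x3 uint8, red, green, blue), "K" (3x3 intrinsics, pixels), "T" (4x4, takes a point from camera to world coordinates). Camera axes: x right, y down, z forward; pixel columns grow to the right and rows downward; lengths in m; the calibration is good to about 2 mm. A picture is of the moment at which its call begins. There is no depth.
- workorder.finish_job(): hands the job in, once; it reports no verdict.
The state is a dict: "clock": time; "q": joint angles; "dq": joint speeds; "joint_torque": joint torques, N m; "eef_pos": TCP position; "tool_rot": TCP orientation; "wrist_force": force on the tool from outside, world axes, zero at the start; "moment": the same for the moment, N m; "width": opening from 0.0 (shut) to 1.0 (fully open).
Only numpy, scipy, OpenCV 4.12 (cv2) and the standard library are available. Lean on these libraries where they do the work, as an engineer would, in place of code of your own. Each camera call takes 0.05 s, during which the arm holds its last target.

## Task

Check the air gap of the little electromagnet with the feeler gauges in the wooden stand: pick the gauge whose blade fits the gap with a light drag between the sprung pole shoes (one is so thin that it would drop in loosely, one too thick to go in). Slide it straight down into the gap against the drag until its collar rests on the shoes, and leave it standing there. Leave the other two gauges in the stand.

Things in the scene. Friction and masses are not known exactly. Their poses are not given: they have to be found in the camera images.
- gauge_medium: Middle one of 3 loose aluminium feeler gauges, 100 g. Origin: centre of its collar's underside; x across thickness, y across width, z up; half a turn about z is the same. Above: collar 52 (x) x 36 (y) x 6 mm, then flat grip tab 10 mm thick (x), 28 wide, from z = 6 to 51 mm. Below: blade 10 mm thick (x), 30 wide, to 45 mm down, half-round nose. Hangs in the stand, origin 62 mm above the table.
- gauge_thin: The thin gauge: as the medium one, with the same origin and axes, but blade and tab are 4 mm thick (each tab is as thick as its blade, so seen from above). It would hang loose in the gap; it stays in the stand.
- gauge_thick: The thick gauge: as the medium one, with the same origin and axes, but blade and tab are 18 mm thick. It does not go into the gap; it stays in the stand.
- stand: Fixed wooden stand, 72 (x) x 236 (y) x 62 mm high, origin under its centre, z up. The three gauges hang upright by their collars in its three slots (25 mm wide in x, 35 in y), in a row along y, 75 mm apart, in any order, with their axes along the stand's.
- magnet_gap (a point): Middle of the mouth of the electromagnet's air gap, 75 mm above the table, level with the tops of the pole shoes; z up, x across the gap from shoe to shoe, y along it. Gauge home: its origin is at this point (10 mm either way along y will do) and its x axis along this x, either way round. A 10 mm blade needs a push down of only a few N (3 to 10) and stays where it is left.
- magnet: Fixed electromagnet: grey base 190 (x) x 80 (y) mm, origin under its centre, a copper coil at each end of x; nothing is higher than the two steel pole shoes in the middle. Shoes 28 (x) x 50 (y) mm, upper lips rounded at 14 mm radius to guide the blade; gap 55 mm deep, 7 mm wide at rest. Each shoe springs back up to 3 mm (about 2 N per mm): 13 mm at most.
Things that resemble listed ones, but are neither listed nor needed, are in the scene too. Leave any orange, pink or yellow look-alike of the gauge_medium alone.

How it is judged:
On the way, in this order (a step that is already met when the one before it is completed fails the run):
1. the medium gauge is lifted clear of the stand (height (world z) of gauge_medium above 0.115 m), for 0.1 s.
2. its blade is between the pole shoes, dragging on them (z of gauge_medium in the frame of magnet_gap below 0.025 m and horizontal distance between gauge_medium and magnet_gap below 0.02 m and contact force between gauge_medium and magnet above 1 N), for 0.1 s.
At the end, for the whole second after the job is handed in: The medium gauge stands released and at rest in the air gap, collar down on the pole shoes (within 6 mm), centred within 15 mm, upright within 10 degrees, thickness across the gap within 11 degrees; the other two still hang in the stand (moved under 30 mm) (z of gauge_medium in the frame of magnet_gap below 0.006 m and horizontal distance between gauge_medium and magnet_gap below 0.015 m and angle between gauge_medium's own z axis and vertical below 0.175 rad and angle between the x axis of gauge_medium and the x axis of magnet_gap, either way round below 0.2 rad and linear speed of gauge_medium below 0.02 m/s and distance of each of gauge_thin, gauge_thick from where it was at the start of the episode below 0.03 m); the robot touches nothing.
It fails at once if the thin gauge is taken from its place (distance of gauge_thin from where it was at the start of the episode above 0.04 m).
It fails at once if the thick gauge is taken from its place (distance of gauge_thick from where it was at the start of the episode above 0.04 m).
It also fails if it takes over 45 s, if anything falls off the work surface, if the arm or the gripper's body presses on something with over 40 N, if the wrist force passes 120 N, or if a joint passes its speed limit or range.

## Working session

There is one attempt and no reset: what is moved stays moved. The work goes in short steps, Python scripts to look and compute and a tool call to move; the robot and the scene stay as the last step left them, time stands still between calls to the robot, and variables do not carry over. Pictures are saved under pics/ and viewed, and the job is handed in when it is done.

Besides the shell and the picture viewer there is one more tool, called after "Call:" as name(argument=value, ...) on one line, values as JSON. carry_out: Moves the arm, as the interface text tells. Its arguments: {"type":"object","properties":{"rows":{"type":"array","items":{"type":"number"}},"grip_force":{"type":"number"}},"required":["rows"]}

```bash
mkdir -p pics
python3 - <<'E'
from workcell import sensors, imaging
import cv2, numpy as np
for n in("top","side"):
    c=imaging.camera(n); cv2.imwrite(f"pics/{n}0.png",c["frame"][:,:,::-1]); np.savez(f"{n}0.npz",**c)
    print(n,c["K"].round(1).tolist(),c["T"].round(4).tolist())
print(sensors.get_state())
E
```

```text
top [[465.9, 0.0, 253.1], [0.0, 465.9, 199.1], [0.0, 0.0, 1.0]] [[-0.0168, -0.9892, 0.1455, 0.3842], [-0.9997, 0.014, -0.0203, 0.0746], [0.0181, -0.1458, -0.9891, 1.201], [0.0, 0.0, 0.0, 1.0]]
side [[366.5, 0.0, 255.5], [0.0, 366.5, 183.2], [0.0, 0.0, 1.0]] [[0.9883, -0.1058, 0.1094, 0.44], [-0.152, -0.6494, 0.7451, -0.6477], [-0.0078, -0.7531, -0.6579, 0.7224], [0.0, 0.0, 0.0, 1.0]]
{'clock': 0.1, 'q': array([-1.25960476,  0.4351509 ,  0.02499262,  1.57399704, -0.01158789,
        1.13399717, -0.07508083]), 'dq': array([ 2.81587395e-05, -2.58222455e-03,  9.89618003e-04, -2.95991945e-03,
       -7.64135410e-04,  1.05995414e-03, -1.92458428e-03]), 'joint_torque': array([ 3.32900774e-03, -6.69123030e+01,  9.88328196e-01, -3.15147865e+01,
       -6.04429864e-02,  3.74682841e-02,  1.57739515e-05]), 'eef_pos': array([0.25118222, 0.57180955, 0.22602868]), 'tool_rot': array([-7.18177332e-05,  2.05453304e-01,  9.78666667e-01, -7.00167476e-04]), 'wrist_force': array([-0.02172012, -0.6118014 , -0.47023022]), 'moment': array([0.03771727, 0.00160234, 0.00481271]), 'width': 1.0023189211087948}
```

View pics/top0.png

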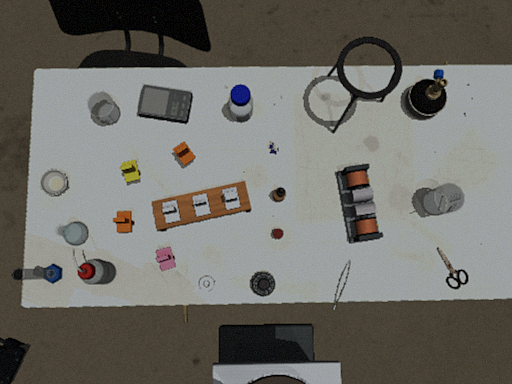

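View pics/side0.png

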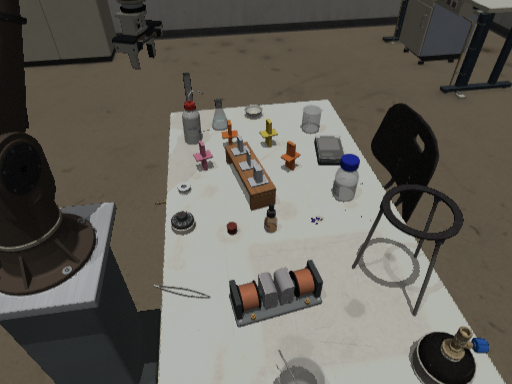

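```bash
cat > h.py <<'E'
import numpy as np,cv2
def load(n): return dict(np.load(n+".npz"))
def proj(c,p):
    p=np.asarray(p,float); q=np.linalg.inv(c["T"])@np.r_[p,1]; u=c["K"]@q[:3]; return u[:2]/u[2]
def plane(c,uv,z):
    d=c["T"][:3,:3]@np.linalg.solve(c["K"],[uv[0],uv[1],1.]); o=c["T"][:3,3]; return o+d*(z-o[2])/d[2]
def crop(c,x0,x1,y0,y1,s,f): cv2.imwrite(f,cv2.resize(c["frame"][y0:y1,x0:x1,::-1],None,fx=s,fy=s,interpolation=cv2.INTER_CUBIC))
E
python3 - <<'E'
from h import *
t=load("top0");s=load("side0")
for p in([.2512,.5718,.227],[0,0,0],[0.3,0,0]): print(proj(t,p),proj(s,p))
crop(t,140,260,170,240,6,"pics/stand_t.png");crop(t,325,395,155,250,6,"pics/mag_t.png")
crop(s,190,300,110,215,5,"pics/stand_s.png");crop(s,220,330,250,330,6,"pics/mag_s.png")
E
```

```text
[ -2.51034677 339.03085836] [144.3151205   62.74741914]
[277.47893559 426.82334887] [ 42.86033032 251.64851886]
[274.57702087 300.9333698 ] [165.55570989 236.92033472]
```

View pics/stand_t.png

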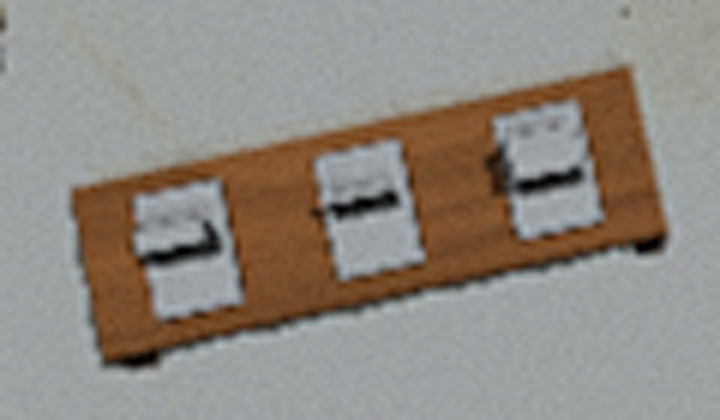

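View pics/mag_t.png

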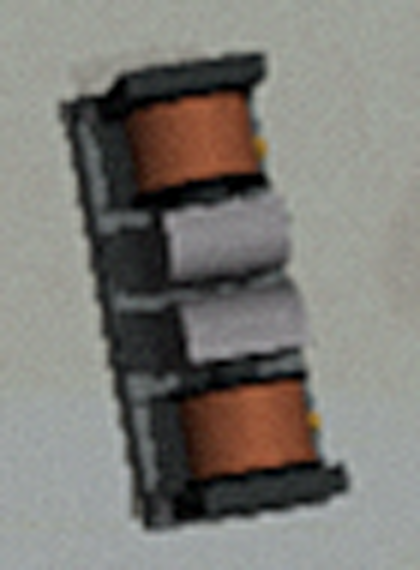

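View pics/stand_s.png

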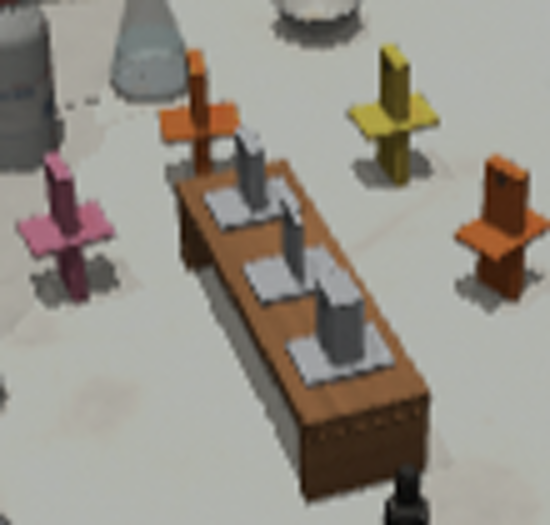

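View pics/mag_s.png

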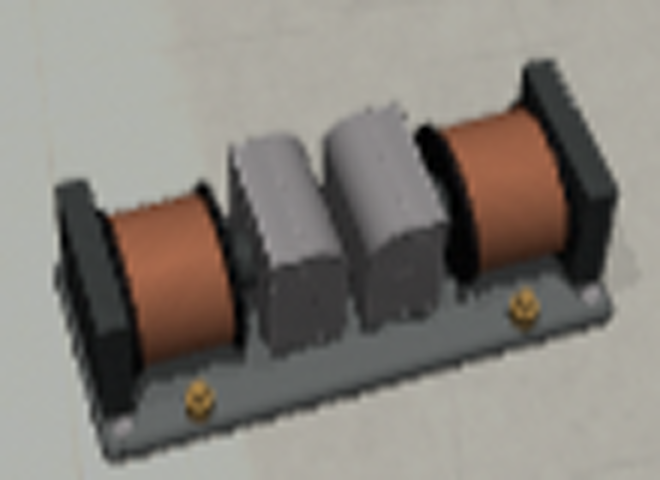

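Run:
```python
from h import *
t=load("top0");s=load("side0")
f=t["frame"];hsv=cv2.cvtColor(f,cv2.COLOR_RGB2HSV)
def big(m):
    cs,_=cv2.findContours(m,cv2.RETR_EXTERNAL,cv2.CHAIN_APPROX_NONE); return max(cs,key=cv2.contourArea)
roi=np.zeros(f.shape[:2],np.uint8);roi[170:240,140:260]=255
m=cv2.inRange(hsv,(3,90,60),(25,255,255))&roi
c=big(m)
W=np.array([plane(t,p[0],.062)[:2] for p in cv2.convexHull(c)])
r=cv2.minAreaRect((W*1000).astype(np.float32));print("stand",r,cv2.boxPoints(r).round(1).tolist())
# collars
fill=np.zeros_like(m);cv2.drawContours(fill,[cv2.convexHull(c)],-1,255,-1)
w=cv2.inRange(hsv,(0,0,0),(180,70,255))&cv2.erode(fill,np.ones((7,7)))
for k in cv2.findContours(w,cv2.RETR_EXTERNAL,cv2.CHAIN_APPROX_NONE)[0]:
    if cv2.contourArea(k)<50: continue
    W=np.array([plane(t,p[0],.068)[:2] for p in cv2.convexHull(k)])
    r=cv2.minAreaRect((W*1000).astype(np.float32));print("collar",np.round(r[0],1),np.round(r[1],1),r[2])
# magnet shoes and copper
hs=cv2.cvtColor(s["frame"],cv2.COLOR_RGB2HSV)
for n,c_,h,(a,b,x0,x1) in(("top",t,hsv,(155,250,325,395)),("side",s,hs,(250,330,220,330))):
    roi=np.zeros(f.shape[:2],np.uint8);roi[a:b,x0:x1]=255
    m=cv2.inRange(h,(3,90,60),(20,255,255))&roi
    for k in cv2.findContours(m,cv2.RETR_EXTERNAL,cv2.CHAIN_APPROX_NONE)[0]:
        if cv2.contourArea(k)<40: continue
        r=cv2.minAreaRect(k);print(n,"copper",r)
```

```text
stand ((539.0512084960938, 179.95053100585938), (72.21873474121094, 234.96456909179688), 11.937158584594727) [[479.3999938964844, 287.3999938964844], [528.0, 57.5], [598.7000122070312, 72.5], [550.0999755859375, 302.3999938964844]]
collar [524.  253.8] [52.7 39.3] 13.3434419631958
collar [539.6 179.5] [53. 37.] 11.810773849487305
collar [555.1 106.3] [52.9 36.9] 11.683560371398926
top copper ((367.02703857421875, 225.6621551513672), (13.809514999389648, 20.2210750579834), 80.53767395019531)
top copper ((357.83782958984375, 177.52700805664062), (13.809514999389648, 19.892276763916016), 80.53767395019531)
side copper ((248.9274139404297, 295.35272216796875), (24.22028923034668, 16.425992965698242), 75.0685806274414)
side copper ((304.5999755859375, 280.29998779296875), (23.71708106994629, 16.76007080078125), 71.56504821777344)
```

Run:
```python
from h import *
t=load("top0");s=load("side0")
g=lambda a,x0,y0:(x0+a[0]/6-.4,y0+a[1]/6-.4)
for z in(0,.01):
    print(z,"side front",[plane(s,g(a,220,250),z)[:2].round(4) for a in((108,462),(612,318))],
     "top left",[plane(t,g(a,325,155),z)[:2].round(4) for a in((66,102),(147,528))])
hsv=cv2.cvtColor(t["frame"],cv2.COLOR_RGB2HSV); roi=np.zeros(hsv.shape[:2],np.uint8);roi[184:218,345:380]=1
for p in range(186,216): print(p,hsv[p,350:380,2].tolist())
```

```text
0 side front [array([ 0.4551, -0.2696]), array([ 0.6423, -0.2436])] top left [array([ 0.6311, -0.169 ]), array([ 0.4439, -0.1959])]
0.01 side front [array([ 0.4549, -0.2748]), array([ 0.6395, -0.2492])] top left [array([ 0.629 , -0.1669]), array([ 0.4434, -0.1937])]
186 [55, 45, 20, 4, 0, 3, 9, 9, 18, 23, 26, 33, 30, 0, 2, 9, 34, 54, 61, 79, 132, 163, 162, 161, 164, 164, 165, 163, 159, 158]
187 [9, 4, 0, 2, 0, 12, 18, 25, 33, 46, 42, 44, 34, 29, 58, 45, 70, 81, 108, 123, 140, 150, 153, 165, 165, 162, 161, 163, 163, 159]
188 [0, 0, 6, 0, 0, 16, 22, 24, 30, 25, 37, 61, 79, 95, 125, 104, 106, 113, 129, 143, 137, 131, 144, 167, 159, 157, 157, 162, 163, 160]
189 [18, 10, 12, 14, 26, 51, 85, 101, 100, 84, 92, 117, 130, 141, 142, 134, 133, 128, 131, 128, 130, 135, 148, 170, 158, 161, 161, 164, 164, 165]
190 [22, 27, 65, 101, 101, 112, 135, 146, 147, 135, 138, 136, 130, 130, 130, 129, 135, 134, 137, 131, 130, 134, 136, 152, 165, 162, 162, 158, 163, 163]
191 [35, 17, 98, 151, 140, 134, 131, 128, 124, 133, 127, 132, 128, 133, 131, 132, 135, 132, 138, 136, 142, 133, 124, 136, 158, 157, 162, 157
[... 2755 characters left out ...]
2, 29, 29, 28, 20, 30, 91, 141, 130, 134, 133, 138, 126, 133, 138, 134, 134, 138, 137, 136, 140, 141, 147, 148, 143, 148, 149, 150, 166, 158]
212 [38, 29, 27, 33, 24, 13, 100, 147, 137, 137, 133, 143, 139, 141, 142, 142, 149, 152, 151, 155, 146, 122, 123, 116, 113, 130, 151, 144, 160, 163]
213 [36, 31, 32, 25, 22, 17, 94, 154, 147, 147, 146, 146, 156, 147, 130, 125, 117, 112, 122, 117, 101, 64, 43, 51, 57, 126, 167, 161, 160, 156]
214 [45, 34, 23, 26, 26, 19, 75, 138, 136, 122, 118, 122, 118, 106, 83, 67, 29, 7, 16, 23, 26, 45, 66, 90, 95, 126, 167, 164, 162, 162]
215 [44, 34, 23, 27, 30, 22, 35, 78, 78, 44, 33, 7, 8, 22, 37, 36, 37, 34, 56, 72, 74, 91, 108, 101, 95, 111, 153, 164, 159, 156]
```

Run:
```python
from h import *
t=load("top0");s=load("side0")
print([plane(t,p,z).round(4)[:2] for p in((363,201.3),) for z in(.061,.068,.075)])
print(plane(t,(353,195),.073),plane(t,(373.3,193),.073),plane(t,(355.6,209),.073),plane(t,(376,209),.073))
c=np.array([.543,-.218]);a=np.radians(8.1);u=np.array([np.cos(a),np.sin(a)]);v=np.array([-u[1],u[0]])
for c_,n,(x0,x1,y0,y1) in((t,"t",(325,395,155,250)),(s,"s",(220,330,250,330))):
    S=6;im=cv2.resize(c_["frame"][y0:y1,x0:x1,::-1],None,fx=S,fy=S,interpolation=cv2.INTER_CUBIC)
    def P(x,y,z): q=proj(c_,np.r_[c+x*u+y*v,z]); return tuple(np.round((q-[x0-.5,y0-.5])*S).astype(int).tolist())
    for z,X,Y,col in((0,.095,.04,(0,255,0)),):
        cv2.polylines(im,[np.array([P(i*X,j*Y,z) for i,j in((-1,-1),(1,-1),(1,1),(-1,1))])],True,col,1)
    for sg in(-1,1): cv2.line(im,P(sg*.0175,-.025,.075),P(sg*.0175,.025,.075),(255,0,255),1); cv2.line(im,P(sg*.0315,-.025,.061),P(sg*.0315,.025,.061),(255,255,0),1)
    cv2.line(im,P(0,-.025,.061),P(0,.025,.061),(0,0,255),1)
    cv2.imwrite(f"pics/ov_{n}.png",im)
```

```text
[array([ 0.5425, -0.2216]), array([ 0.5415, -0.2198]), array([ 0.5405, -0.218 ])]
[ 0.5568095  -0.19460174  0.073     ] [ 0.56109133 -0.24506431  0.073     ] [ 0.52202588 -0.19932277  0.073     ] [ 0.52129487 -0.24954533  0.073     ]
```

View pics/ov_t.png

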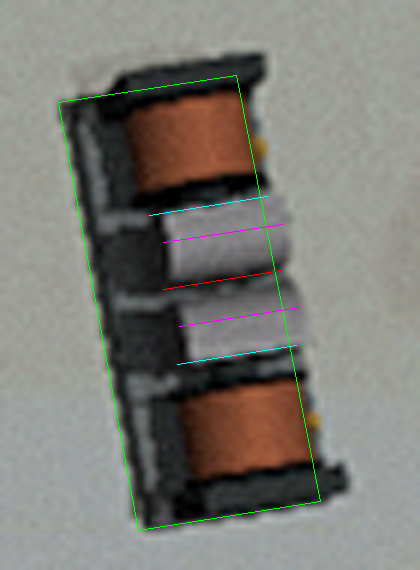

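View pics/ov_s.png

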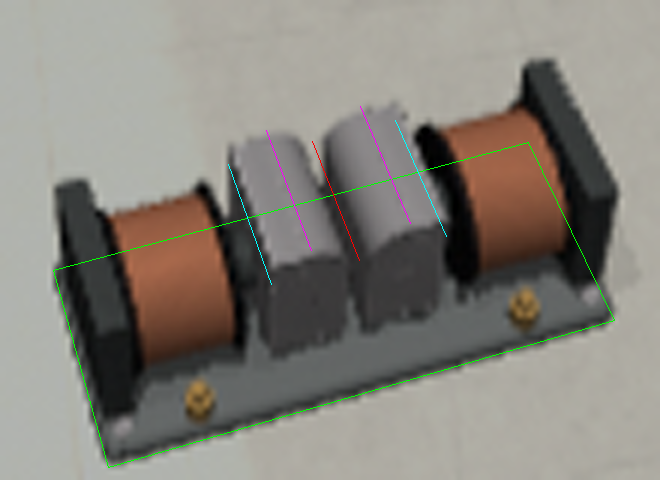

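Run:
```python
from h import *
t=load("top0");s=load("side0")
for c,A,B in((t,(367.03,225.66),(357.84,177.53)),(s,(248.93,295.35),(304.6,280.3))):
  for z in (.05,.06):
    a=plane(c,A,z);b=plane(c,B,z);d=b-a;print(a,b,np.degrees(np.arctan2(d[1],d[0])),(a+b)/2)
```

```text
[ 0.48268091 -0.23141238  0.05      ] [ 0.60478131 -0.21451608  0.05      ] 7.878577355792717 [ 0.54373111 -0.22296423  0.05      ]
[ 0.48182559 -0.22875349  0.06      ] [ 0.60286514 -0.21200399  0.06      ] 7.878577355792707 [ 0.54234537 -0.22037874  0.06      ]
[ 0.4849924  -0.23205615  0.05      ] [ 0.6075351  -0.21485784  0.05      ] 7.989019947233047 [ 0.54626375 -0.223457    0.05      ]
[ 0.48432328 -0.23823701  0.06      ] [ 0.60504352 -0.22129448  0.06      ] 7.989019947233004 [ 0.5446834  -0.22976575  0.06      ]
```

```bash
cat > go.py <<'E'
import sys,numpy as np
from scipy.spatial.transform import Rotation as R
from workcell import sensors
# usage: go.py x y z yaw_deg(of tool y, mod 180)
st=sensors.get_state(); w,x,y,z=st["tool_rot"]; r=R.from_quat([x,y,z,w]); p=st["eef_pos"]
print("t",round(st["clock"],2),"p",p.round(4),"F",st["wrist_force"].round(1),"M",st["moment"].round(2),"w",round(st["width"],3),"q7",st["q"][6].round(2))
m=r.as_matrix();print("tool y yaw",np.degrees(np.arctan2(m[1,1],m[0,1])).round(2),"tilt z",m[:,2].round(4))
if len(sys.argv)>4:
    X=np.array(list(map(float,sys.argv[1:4])));a=np.radians(float(sys.argv[4]))
    best=None
    for k in(0,np.pi):
        ty=np.array([np.cos(a+k),np.sin(a+k),0]);tz=np.array([0,0,-1.]);T=np.c_[np.cross(ty,tz),ty,tz]
        rv=(r.inv()*R.from_matrix(T)).as_rotvec()
        if best is None or np.linalg.norm(rv)<np.linalg.norm(best): best=rv
    print("shift cm",(r.inv().apply(X-p)*100).round(2),"rot",best.round(3))
E
python3 go.py .5237 .2535 .35 11.9
```

```text
t 0.1 p [0.2512 0.5718 0.226 ] F [-0.  -0.6 -0.5] M [0.04 0.   0.  ] w 1.002 q7 -0.08
tool y yaw 66.29 tilt z [-4.0e-04 -1.3e-03 -1.0e+00]
shift cm [-37.75 -18.2  -12.37] rot [-0.001  0.001  0.949]
```

Call:
carry_out(rows=[0, 0, -5, 0, 0, 0, -1, 0, 0, -10, 0, 0, 0.1, -1, -2, -1, -12.4, 0, 0, 0.2, -1, -6, -3, -12.4, 0, 0, 0.32, -1, -10, -5, -12.4, 0, 0, 0.44, -1])

```text
clock: 0.6
eef_pos: [0.3231, 0.4858, 0.3513]
tool_rot: [-0.0, 0.415, 0.91, 0.001]
wrist_force: [1.9, -0.5, -0.6]
width: 1.002
```

```bash
python3 go.py .5237 .2535 .35 11.9
```

```text
t 0.6 p [0.3231 0.4858 0.3513] F [ 1.9 -0.5 -0.6] M [-0.   -0.04 -0.04] w 1.002 q7 -0.32
tool y yaw 40.91 tilt z [ 5.0e-04  1.2e-03 -1.0e+00]
shift cm [-30.7   -0.06   0.11] rot [ 0.001 -0.001  0.506]
```

Call:
carry_out(rows=[-5, 0, 0, 0, 0, 0.1, -1, -10, 0, 0, 0, 0, 0.2, -1, -15, 0, 0, 0, 0, 0.32, -1, -20, 0, 0, 0, 0, 0.42, -1, -25, 0, 0, 0, 0, 0.5, -1])

```text
clock: 1.1
eef_pos: [0.4878, 0.296, 0.3506]
tool_rot: [-0.0, 0.628, 0.778, -0.0]
wrist_force: [1.3, 1.5, -0.3]
width: 1.001
```

```bash
python3 go.py .5237 .2535 .16 11.9
```

```text
t 1.1 p [0.4878 0.296  0.3506] F [ 1.3  1.5 -0.3] M [-0.04 -0.03 -0.03] w 1.001 q7 -0.33
tool y yaw 12.21 tilt z [-3.e-04 -0.e+00 -1.e+00]
shift cm [-4.91  2.61 19.06] rot [-0.    -0.     0.005]
```

Call:
carry_out(rows=[-4.9, 2.6, 0, 0, 0, 0.005, -1, -4.9, 2.6, 5, 0, 0, 0.005, -1, -4.9, 2.6, 10, 0, 0, 0.005, -1, -4.9, 2.6, 15, 0, 0, 0.005, -1, -4.9, 2.6, 18, 0, 0, 0.005, -1])

```text
clock: 1.6
eef_pos: [0.521, 0.2544, 0.1668]
tool_rot: [-0.001, 0.628, 0.778, -0.002]
wrist_force: [-0.4, -0.1, -0.4]
width: 1.0
```

```bash
python3 go.py .5237 .2535 .073 11.9
python3 - <<'E'
from h import *
from workcell import imaging
for n,(x0,x1,y0,y1) in(("top",(130,260,140,250)),("side",(170,330,60,220))):
    c=imaging.camera(n);np.savez(n+"1.npz",**c);crop(c,x0,x1,y0,y1,4,f"pics/{n}1.png")
E
```

```text
t 1.6 p [0.521  0.2544 0.1668] F [-0.4 -0.1 -0.4] M [-0.08  0.05 -0.04] w 1.0 q7 -0.17
tool y yaw 12.13 tilt z [-0.0041 -0.0024 -1.    ]
shift cm [-0.13  0.29  9.38] rot [-0.004  0.002  0.004]
```

View pics/side1.png

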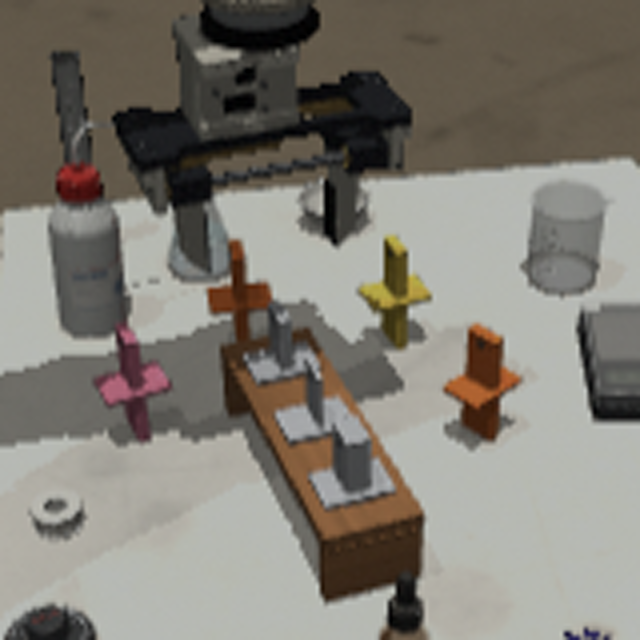

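View pics/top1.png

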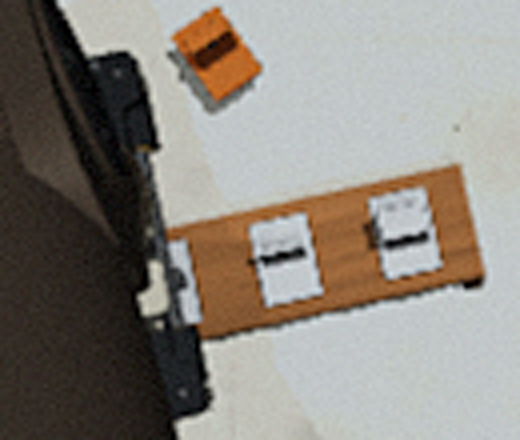

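Run:
```python
from h import *
s=load("side0");t=load("top0")
crop(s,225,275,130,190,11,"pics/conf.png")
a=np.radians(11.9);u=np.array([np.cos(a),np.sin(a),0]);v=np.array([-u[1],u[0],0])
for n,c in(("L",(.5237,.2535,.113)),("M",(.5392,.180,.113)),("R",(.5547,.1066,.113))):
    c=np.array(c)
    for th in(.004,.010,.018): print(n,th,[((proj(s,c+i*th/2*u+j*.014*v)-[225,130])*11).round().tolist() for i,j in((-1,-1),(1,-1),(1,1),(-1,1))])
```

```text
L 0.004 [[160.0, 110.0], [174.0, 107.0], [141.0, 52.0], [127.0, 55.0]]
L 0.01 [[149.0, 113.0], [185.0, 105.0], [151.0, 50.0], [116.0, 58.0]]
L 0.018 [[135.0, 116.0], [199.0, 102.0], [165.0, 47.0], [102.0, 61.0]]
M 0.004 [[256.0, 268.0], [271.0, 265.0], [234.0, 204.0], [219.0, 207.0]]
M 0.01 [[245.0, 271.0], [282.0, 262.0], [245.0, 202.0], [208.0, 210.0]]
M 0.018 [[230.0, 274.0], [297.0, 259.0], [259.0, 198.0], [193.0, 213.0]]
R 0.004 [[362.0, 443.0], [378.0, 439.0], [337.0, 372.0], [321.0, 375.0]]
R 0.01 [[350.0, 446.0], [389.0, 436.0], [348.0, 369.0], [310.0, 378.0]]
R 0.018 [[335.0, 450.0], [405.0, 433.0], [363.0, 365.0], [294.0, 382.0]]
```

View pics/conf.png

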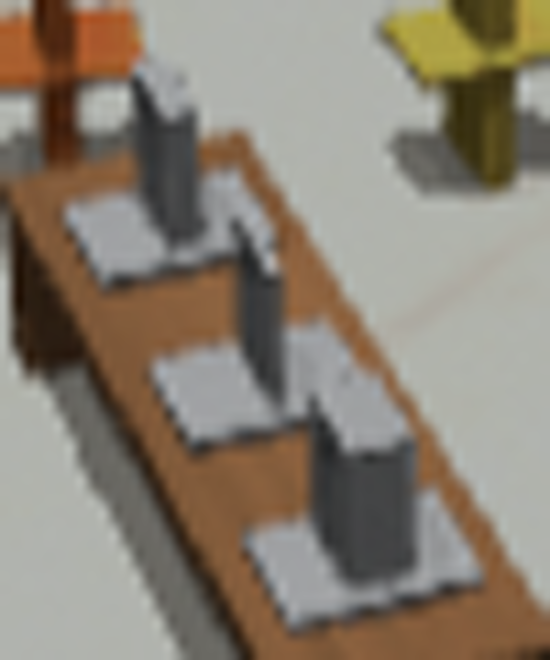

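Enlarged crop (side px): the far gauge is at (240,138) with a ~10 mm tab top. The centre one at (248,152) is a sliver (4 mm), and the near one at (257,168) is ~18 mm. The coloured ones are look-alikes. The far one (top px 172,211) is the medium gauge, so I descend on it.

Call:
carry_out(rows=[0, 0.2, 3, 0, 0, 0, -1, 0, 0.2, 6, 0, 0, 0, -1, 0, 0.2, 8, 0, 0, 0, -1, 0, 0.2, 9, 0, 0, 0, -1, 0, 0.2, 9.0, 0, 0, 0, -1])

```text
clock: 2.2
eef_pos: [0.5251, 0.2561, 0.081]
tool_rot: [-0.0, 0.628, 0.778, -0.0]
wrist_force: [0.4, -0.0, -0.4]
width: 1.001
```

```bash
python3 go.py .5237 .2535 .074 11.9
python3 - <<'E'
from h import *
from workcell import imaging
for n,(x0,x1,y0,y1) in(("side",(190,310,80,200)),):
    c=imaging.camera(n);crop(c,x0,x1,y0,y1,5,f"pics/{n}2.png")
E
```

```text
t 2.2 p [0.5251 0.2561 0.081 ] F [ 0.4 -0.  -0.4] M [-0.12  0.02 -0.02] w 1.001 q7 -0.13
tool y yaw 12.15 tilt z [-3.e-04 -2.e-04 -1.e+00]
shift cm [-0.23 -0.19  0.7 ] rot [-0.     0.     0.004]
```

View pics/side2.png

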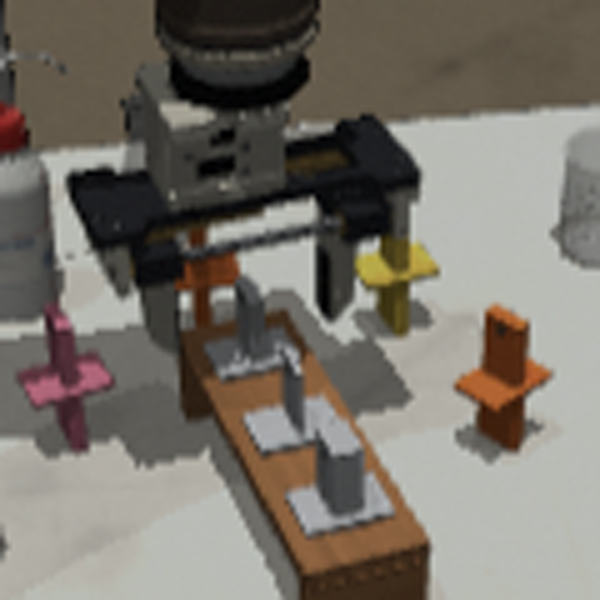

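Call:
carry_out(rows=[-0.2, -0.1, 0.6, 0, 0, 0, -1, -0.2, -0.1, 0.6, 0, 0, 0, -0.3, -0.2, -0.1, 0.6, 0, 0, 0, 0.4, -0.2, -0.1, 0.6, 0, 0, 0, 1, -0.2, -0.1, 0.6, 0, 0, 0, 1], grip_force=25)

```text
clock: 2.75
eef_pos: [0.5245, 0.2539, 0.075]
tool_rot: [0.0, 0.628, 0.778, 0.0]
wrist_force: [0.4, -1.0, -0.3]
width: 0.701
```

Call:
carry_out(rows=[0, 0, 0, 0, 0, 0, 1, 0, 0, 0, 0, 0, 0, 1, 0, 0, 0, 0, 0, 0, 1, 0, 0, 0, 0, 0, 0, 1, 0, 0, 0, 0, 0, 0, 1], grip_force=25)

```text
clock: 3.25
eef_pos: [0.5244, 0.2538, 0.0747]
tool_rot: [-0.0, 0.628, 0.778, -0.0]
wrist_force: [-0.7, 1.2, -0.1]
width: 0.268
```

```bash
python3 go.py .5237 .2535 .074 11.9
python3 - <<'E'
from h import *
from workcell import imaging
for n,(x0,x1,y0,y1) in(("side",(190,310,80,200)),):
    c=imaging.camera(n);crop(c,x0,x1,y0,y1,5,f"pics/{n}3.png")
E
```

```text
t 3.25 p [0.5244 0.2538 0.0747] F [-0.7  1.2 -0.1] M [-0.04 -0.01 -0.01] w 0.268 q7 -0.12
tool y yaw 12.14 tilt z [-0. -0. -1.]
shift cm [-0.02 -0.07  0.07] rot [-0.    -0.     0.004]
```

View pics/side3.png

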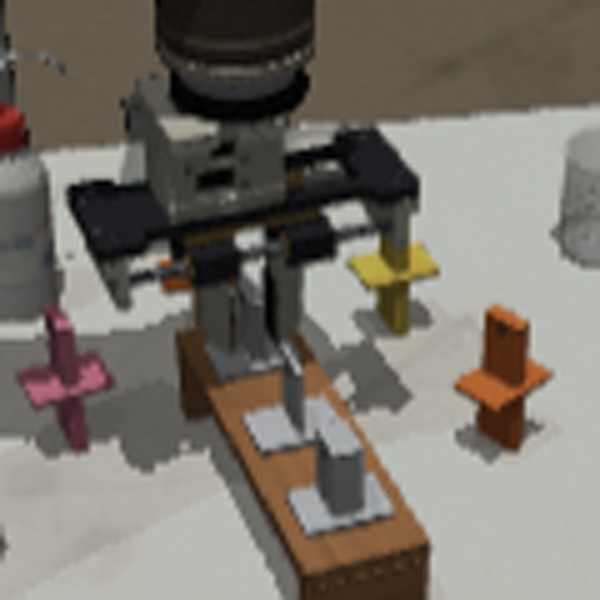

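Still closing (25 mm open), with the tab well centred between the pads.

Call:
carry_out(rows=[0, 0, 0, 0, 0, 0, 1, 0, 0, 0, 0, 0, 0, 1, 0, 0, 0, 0, 0, 0, 1, 0, 0, 0, 0, 0, 0, 1, 0, 0, 0, 0, 0, 0, 1], grip_force=25)

```text
clock: 3.8
eef_pos: [0.5244, 0.2538, 0.0747]
tool_rot: [0.0, 0.628, 0.778, 0.0]
wrist_force: [-0.1, 0.3, -0.2]
width: 0.109
```

Call:
carry_out(rows=[0, 0, -1, 0, 0, 0, 1, 0, 0, -3, 0, 0, 0, 1, 0, 0, -6, 0, 0, 0, 1, 0, 0, -9, 0, 0, 0, 1, 0, 0, -12, 0, 0, 0, 1])

```text
clock: 4.3
eef_pos: [0.5241, 0.2535, 0.1965]
tool_rot: [0.0, 0.628, 0.778, -0.0]
wrist_force: [0.5, -0.3, -1.5]
width: 0.106
```

```bash
python3 go.py .5425 -.220 .20 8
python3 - <<'E'
from h import *
from workcell import imaging
for n,(x0,x1,y0,y1) in(("side",(190,310,60,180)),):
    c=imaging.camera(n);crop(c,x0,x1,y0,y1,5,f"pics/{n}4.png")
E
```

```text
t 4.3 p [0.5241 0.2535 0.1965] F [ 0.5 -0.3 -1.5] M [-0.03 -0.01  0.01] w 0.106 q7 -0.18
tool y yaw 12.13 tilt z [-1.e-04 -1.e-04 -1.e+00]
shift cm [-46.68  -8.15  -0.34] rot [-0.     0.     0.072]
```

View pics/side4.png

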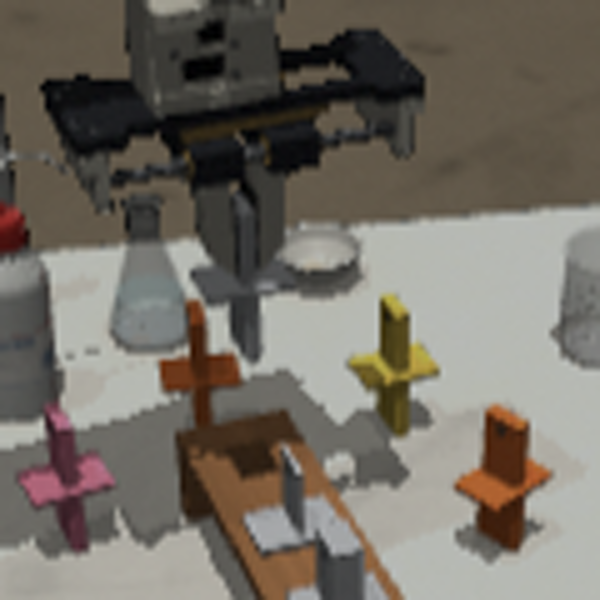

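Call:
carry_out(rows=[-4, -0.7, -2, 0, 0, 0.01, 1, -8, -1.4, -4, 0, 0, 0.02, 1, -12, -2.1, -4, 0, 0, 0.03, 1, -16, -2.8, -4, 0, 0, 0.04, 1, -20, -3.5, -4, 0, 0, 0.05, 1])

```text
clock: 4.85
eef_pos: [0.5319, 0.0492, 0.2355]
tool_rot: [0.0, 0.648, 0.762, 0.0]
wrist_force: [0.3, 0.6, -0.6]
width: 0.108
```

Call:
carry_out(rows=[-4.5, -0.7, 0, 0, 0, 0.01, 1, -9, -1.4, 0, 0, 0, 0.02, 1, -13.5, -2.1, 0, 0, 0, 0.02, 1, -18, -2.8, 0, 0, 0, 0.02, 1, -22, -3.5, 0, 0, 0, 0.02, 1])

```text
clock: 5.35
eef_pos: [0.5326, -0.1743, 0.2353]
tool_rot: [0.0, 0.656, 0.755, 0.0]
wrist_force: [1.6, 0.2, -1.5]
width: 0.109
```

```bash
python3 go.py .5425 -.220 .16 8
```

```text
t 5.35 p [ 0.5326 -0.1743  0.2353] F [ 1.6  0.2 -1.5] M [-0.11 -0.04  0.05] w 0.109 q7 0.56
tool y yaw 8.08 tilt z [ 5.e-04 -1.e-04 -1.e+00]
shift cm [-4.67  0.33  7.54] rot [0.001 0.    0.001]
```

Call:
carry_out(rows=[-3, 0.2, 0, 0, 0, 0, 1, -4.7, 0.3, 3, 0, 0, 0, 1, -4.7, 0.3, 6, 0, 0, 0, 1, -4.7, 0.3, 7.9, 0, 0, 0, 1, -4.7, 0.3, 7.9, 0, 0, 0, 1])

```text
clock: 5.85
eef_pos: [0.5409, -0.2173, 0.1535]
tool_rot: [-0.002, 0.655, 0.755, -0.001]
wrist_force: [-1.1, 1.0, -1.0]
width: 0.108
```

```bash
python3 go.py .5425 -.220 .0877 8
python3 - <<'E'
from h import *
from workcell import imaging
for n,(x0,x1,y0,y1) in(("side",(200,340,200,330)),("top",(310,420,140,260))):
    c=imaging.camera(n);np.savez(n+"5.npz",**c);crop(c,x0,x1,y0,y1,5,f"pics/{n}5.png")
E
```

```text
t 5.85 p [ 0.5409 -0.2173  0.1535] F [-1.1  1.  -1. ] M [-0.07  0.01  0.02] w 0.108 q7 0.69
tool y yaw 8.11 tilt z [-0.0047  0.0015 -1.    ]
shift cm [-0.31  0.15  6.58] rot [-0.004 -0.002  0.002]
```

View pics/side5.png

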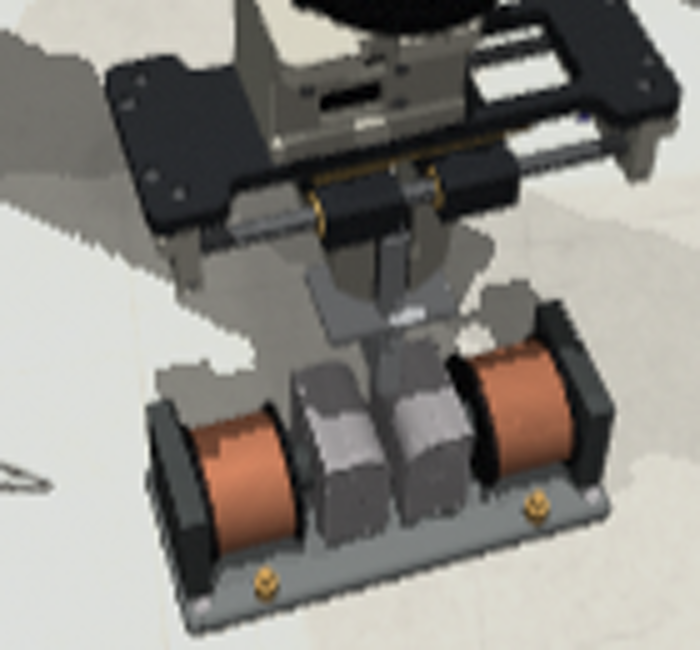

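View pics/top5.png

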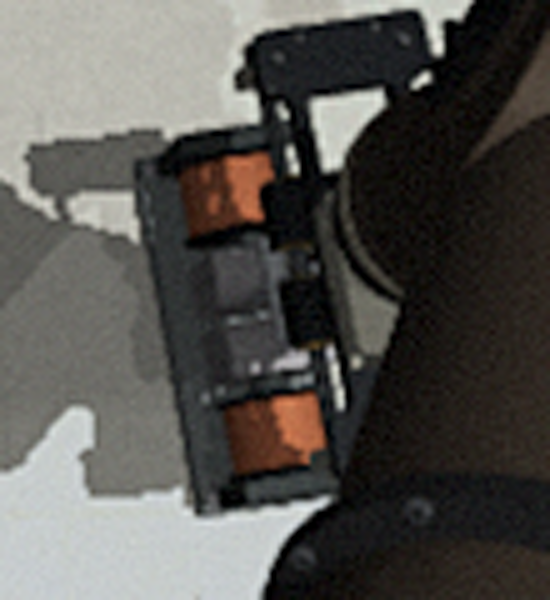

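Run:
```python
from h import *
s=load("side5")
a=np.radians(8.1);u=np.array([np.cos(a),np.sin(a),0]);v=np.array([-u[1],u[0],0])
g=np.array([.5425,-.220,0]);b=np.array([.5409,-.2173,0])
f=lambda p:((proj(s,p)-[199.5,199.5])*5).round(1).tolist()
for z in(.025,.045,.061): print("gap end",z,[f(g+i*.0035*u-.025*v+[0,0,z]) for i in(-1,1)])
print("collar -y edge",[f(b+i*.026*u+j*.018*v+[0,0,.1535-.0127]) for j in(-1,1) for i in(-1,1)])
print("tab top -y",[f(b+i*.005*u-.014*v+[0,0,.1535-.0127+.051]) for i in(-1,1)])
print("blade -y",[f(b+i*.005*u-.015*v+[0,0,z]) for z in(.13,.112) for i in(-1,1)])
crop(s,255,300,235,310,10,"pics/s5b.png")
```

```text
gap end 0.025 [[388.3, 520.5], [404.1, 516.1]]
gap end 0.045 [[389.9, 494.5], [405.8, 490.1]]
gap end 0.061 [[391.1, 473.1], [407.3, 468.6]]
collar -y edge [[330.2, 350.9], [458.5, 317.6], [301.9, 277.9], [426.0, 246.9]]
tab top -y [[383.0, 244.5], [408.7, 238.1]]
blade -y [[379.1, 348.0], [403.5, 341.6], [377.9, 375.4], [401.8, 369.0]]
```

View pics/s5b.png

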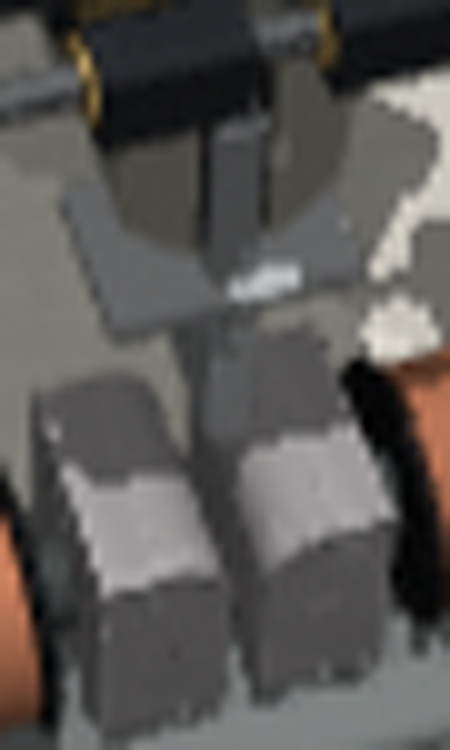

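Call:
carry_out(rows=[-0.15, 0, 0, 0, 0, 0, 1, -0.15, 0, 1, 0, 0, 0, 1, -0.15, 0, 2, 0, 0, 0, 1, -0.15, 0, 2.6, 0, 0, 0, 1, -0.15, 0, 2.6, 0, 0, 0, 1])

```text
clock: 6.45
eef_pos: [0.5422, -0.219, 0.1284]
tool_rot: [-0.001, 0.655, 0.756, -0.0]
wrist_force: [-1.0, -0.6, -0.9]
width: 0.106
```

```bash
python3 go.py .541 -.219 .0877 8
```

```text
t 6.45 p [ 0.5422 -0.219   0.1284] F [-1.  -0.6 -0.9] M [-0.08  0.04  0.02] w 0.106 q7 0.71
tool y yaw 8.14 tilt z [-2.1e-03  6.0e-04 -1.0e+00]
shift cm [ 0.01 -0.11  4.07] rot [-0.002 -0.001  0.002]
```

Call:
carry_out(rows=[0, -0.1, 0.4, 0, 0, 0, 1, 0, -0.1, 0.8, 0, 0, 0, 1, 0, -0.1, 1.2, 0, 0, 0, 1, 0, -0.1, 1.2, 0, 0, 0, 1, 0, -0.1, 1.2, 0, 0, 0, 1])

```text
clock: 6.95
eef_pos: [0.5421, -0.2197, 0.1176]
tool_rot: [0.0, 0.655, 0.755, -0.0]
wrist_force: [1.2, -0.9, -2.8]
width: 0.108
```

```bash
python3 go.py .541 -.219 .0877 8
```

```text
t 6.95 p [ 0.5421 -0.2197  0.1176] F [ 1.2 -0.9 -2.8] M [-0.24 -0.29 -0.02] w 0.108 q7 0.72
tool y yaw 8.13 tilt z [ 1.e-04 -1.e-04 -1.e+00]
shift cm [ 0.08 -0.1   2.99] rot [0.    0.    0.002]
```

Call:
carry_out(rows=[0, 0, 0.4, 0, 0, 0, 1, 0, 0, 0.7, 0, 0, 0, 1, 0, 0, 1.0, 0, 0, 0, 1, 0, 0, 1.0, 0, 0, 0, 1, 0, 0, 1.0, 0, 0, 0, 1])

```text
clock: 7.45
eef_pos: [0.5419, -0.2195, 0.1072]
tool_rot: [-0.0, 0.655, 0.755, -0.0]
wrist_force: [2.4, -1.1, -5.5]
width: 0.106
```

```bash
python3 go.py .542 -.219 .0877 8;python3 - <<'E'
from h import *
from workcell import imaging
c=imaging.camera("side");crop(c,245,310,225,315,6.5,"pics/s6.png")
E
```

```text
t 7.45 p [ 0.5419 -0.2195  0.1072] F [ 2.4 -1.1 -5.5] M [-0.37 -0.43 -0.09] w 0.106 q7 0.73
tool y yaw 8.13 tilt z [-5.e-04 -0.e+00 -1.e+00]
shift cm [0.05 0.02 1.95] rot [-0.    -0.     0.002]
```

View pics/s6.png

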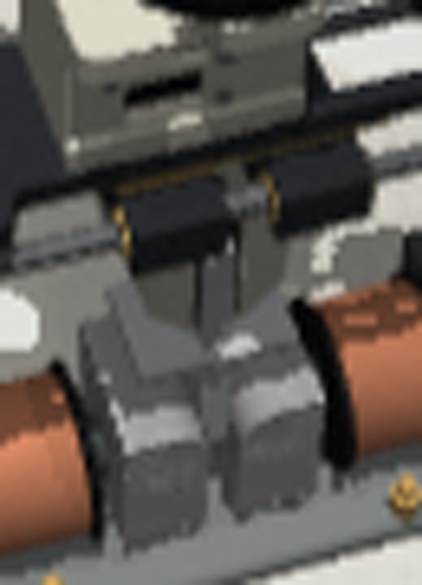

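Call:
carry_out(rows=[0, 0.1, 0.3, 0, 0, 0, 1, 0, 0.1, 0.6, 0, 0, 0, 1, 0, 0.1, 0.9, 0, 0, 0, 1, 0, 0.1, 1.2, 0, 0, 0, 1, 0, 0.1, 1.2, 0, 0, 0, 1])

```text
clock: 8.0
eef_pos: [0.5425, -0.2194, 0.0951]
tool_rot: [-0.0, 0.655, 0.755, -0.0]
wrist_force: [-0.4, -1.3, -4.1]
width: 0.111
```

```bash
python3 go.py .543 -.219 .0877 8;python3 - <<'E'
from h import *
from workcell import imaging
c=imaging.camera("side");crop(c,245,310,225,315,6.5,"pics/s7.png")
E
```

```text
t 8.0 p [ 0.5425 -0.2194  0.0951] F [-0.4 -1.3 -4.1] M [-0.46  0.15 -0.09] w 0.111 q7 0.73
tool y yaw 8.12 tilt z [-1.e-03  1.e-04 -1.e+00]
shift cm [0.03 0.05 0.74] rot [-0.001 -0.     0.002]
```

View pics/s7.png

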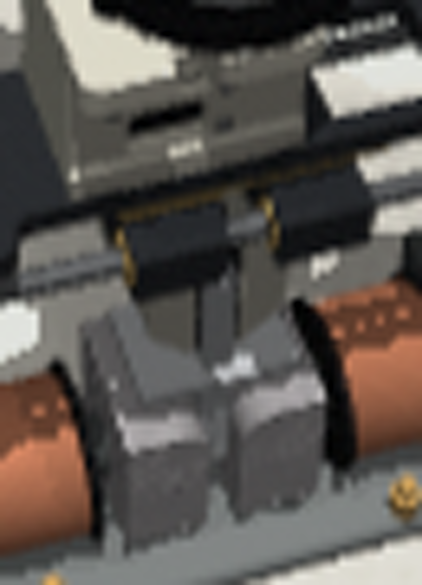

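Call:
carry_out(rows=[0, 0, 0.3, 0, 0, 0, 1, 0, 0, 0.6, 0, 0, 0, 1, 0, 0, 0.75, 0, 0, 0, 1, 0, 0, 0.75, 0, 0, 0, 1, 0, 0, 0.75, 0, 0, 0, 1])

```text
clock: 8.55
eef_pos: [0.5427, -0.2194, 0.0879]
tool_rot: [-0.0, 0.655, 0.755, -0.0]
wrist_force: [-1.7, -1.4, -2.2]
width: 0.111
```

```bash
python3 go.py .543 -.219 .0877 8;python3 - <<'E'
from h import *
from workcell import imaging
c=imaging.camera("side");crop(c,245,310,225,315,6.5,"pics/s8.png")
E
```

```text
t 8.55 p [ 0.5427 -0.2194  0.0879] F [-1.7 -1.4 -2.2] M [-0.4   0.33 -0.08] w 0.111 q7 0.74
tool y yaw 8.13 tilt z [-6.e-04  1.e-04 -1.e+00]
shift cm [0.04 0.04 0.02] rot [-0.001 -0.     0.002]
```

View pics/s8.png

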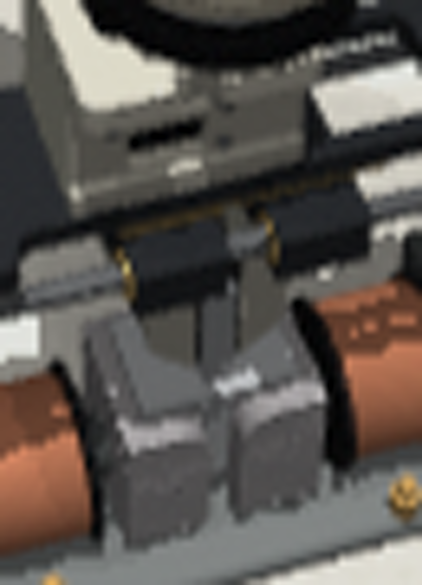

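Call:
carry_out(rows=[0, -0.05, 0.1, 0, 0, 0, 1, 0, -0.05, 0.2, 0, 0, 0, 1, 0, -0.05, 0.2, 0, 0, 0, 1, 0, -0.05, 0.2, 0, 0, 0, 1, 0, -0.05, 0.2, 0, 0, 0, 1])

```text
clock: 9.1
eef_pos: [0.5433, -0.2194, 0.0877]
tool_rot: [0.001, 0.655, 0.756, 0.001]
wrist_force: [-3.6, 2.1, 15.2]
width: 0.107
```

```bash
python3 go.py .542 -.219 .0877 8
```

```text
t 9.1 p [ 0.5433 -0.2194  0.0877] F [-3.6  2.1 15.2] M [ 0.3   1.19 -0.09] w 0.107 q7 0.74
tool y yaw 8.15 tilt z [ 2.e-03  4.e-04 -1.e+00]
shift cm [ 0.06 -0.12 -0.  ] rot [ 0.002 -0.     0.003]
```

Collar contact is confirmed: Fz is +15 N at TCP z 0.0877, exactly as predicted. I open just enough first, then withdraw.

Call:
carry_out(rows=[0, 0, -0.1, 0, 0, 0, 0.6, 0, 0, -0.1, 0, 0, 0, 0.3, 0, 0, -0.1, 0, 0, 0, 0, 0, 0, -0.1, 0, 0, 0, 0, 0, 0, -0.1, 0, 0, 0, 0])

```text
clock: 9.6
eef_pos: [0.5425, -0.2195, 0.0871]
tool_rot: [-0.0, 0.655, 0.755, -0.0]
wrist_force: [-0.2, 0.5, -0.2]
width: 0.475
```

Call:
carry_out(rows=[0, 0, 0, 0, 0, 0, 0, 0, 0, 0, 0, 0, 0, 0, 0, 0, 0, 0, 0, 0, 0, 0, 0, -2, 0, 0, 0, 0, 0, 0, -4, 0, 0, 0, 0])

```text
clock: 10.1
eef_pos: [0.542, -0.2194, 0.1272]
tool_rot: [-0.001, 0.655, 0.755, -0.0]
wrist_force: [0.1, -1.3, 0.2]
width: 0.5
```

```bash
python3 go.py .53 -.1 .3 8
python3 - <<'E'
from h import *
from workcell import imaging
c=imaging.camera("side");crop(c,245,310,225,315,6.5,"pics/s9.png")
E
```

```text
t 10.1 p [ 0.542  -0.2194  0.1272] F [ 0.1 -1.3  0.2] M [-0.08  0.08  0.02] w 0.5 q7 0.71
tool y yaw 8.12 tilt z [-1.5e-03  3.0e-04 -1.0e+00]
shift cm [ 12.     0.48 -17.27] rot [-0.001 -0.     0.002]
```

View pics/s9.png

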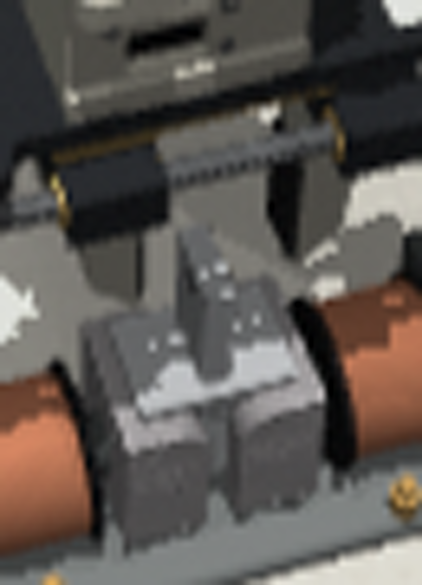

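The gauge is seated and released. Now I retreat and check.

Call:
carry_out(rows=[0, 0, -4, 0, 0, 0, 0, 0, 0, -8, 0, 0, 0, 0, 0, 0, -12, 0, 0, 0, 0, 4, 0, -15, 0, 0, 0, 0, 8, 0, -17, 0, 0, 0, 0])

```text
clock: 10.65
eef_pos: [0.5315, -0.1409, 0.2996]
tool_rot: [0.001, 0.656, 0.754, 0.001]
wrist_force: [1.6, -0.3, -0.6]
width: 0.499
```

Call:
carry_out(rows=[4, 0, 0, 0, 0, 0, 0, 8, 0, 0, 0, 0, 0, 0, 12, 0, 0, 0, 0, 0, 0, 15, 0, 0, 0, 0, 0, 0, 15, 0, 0, 0, 0, 0, 0])

```text
clock: 11.15
eef_pos: [0.5093, 0.0133, 0.297]
tool_rot: [-0.001, 0.652, 0.758, 0.001]
wrist_force: [-0.4, 0.3, 0.4]
width: 0.499
```

```bash
python3 go.py
python3 - <<'E'
from h import *
from workcell import imaging
a=np.radians(8.1);u=np.array([np.cos(a),np.sin(a),0]);v=np.array([-u[1],u[0],0]);g=np.array([.5425,-.2195,0])
ims=[]
for n,(x0,x1,y0,y1) in(("side",(225,325,240,330)),("top",(325,405,160,232))):
    c=imaging.camera(n);np.savez(n+"9.npz",**c)
    S=400/(x1-x0);im=cv2.resize(c["frame"][y0:y1,x0:x1,::-1],(400,360),interpolation=cv2.INTER_CUBIC)
    im2=im.copy()
    for z,w,d in((.081,.026,.018),(.126,.005,.014)):
        P=[((proj(c,g+i*w*u+j*d*v+[0,0,z])-[x0-.5,y0-.5])*S).astype(int) for i,j in((-1,-1),(1,-1),(1,1),(-1,1))]
        cv2.polylines(im2,[np.array(P)],True,(0,255,0),1)
    ims.append(np.hstack([im,im2]) if n=="side" else im2)
cv2.imwrite("pics/end_s.png",ims[0]);cv2.imwrite("pics/end_t.png",ims[1])
c=load("top9");cv2.imwrite("pics/end_full.png",c["frame"][:,:,::-1])
E
```

```text
t 11.15 p [0.5093 0.0133 0.297 ] F [-0.4  0.3  0.4] M [-0.05  0.05  0.02] w 0.499 q7 0.12
tool y yaw 8.54 tilt z [-6.0e-04  2.1e-03 -1.0e+00]
```

View pics/end_s.png

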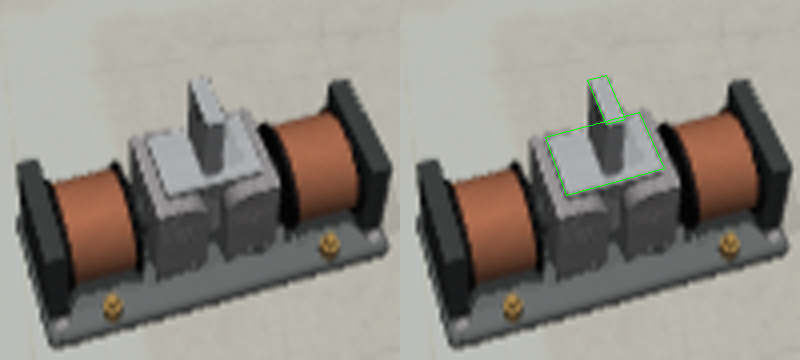

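View pics/end_t.png

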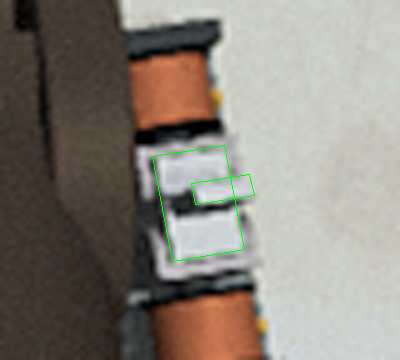

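View pics/end_full.png

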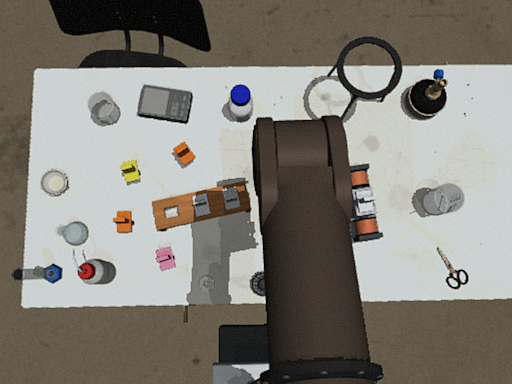

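The collar lies flat on the shoes and matches the predicted outline (side px ~(276,281)). The other two gauges still hang in the stand (top px 201,204 and 231,198).

```bash
python3 -c "
from workcell import workorder
print(workorder.finish_job())"
```

```text
the job is handed in; nothing more can be done
None
```

The medium gauge is standing in the electromagnet's air gap with its collar on the pole shoes. I handed the job in at about 11 s on the robot's clock.

- **Picking the gauge:** The medium gauge was the left one of the three seen from above. Its tab measured about 10 mm thick in the side view, and the gripper closed to about 9.8 mm on it.
- **Going in:** It slid down to the calculated seat height, TCP z 0.0877 m. There the upward force rose to about +15 N, which I took as the collar resting on the shoes. I then opened the jaws and backed away.
- **Last checks:** The collar and tab matched the outline I predicted for a seated gauge in both camera views. It stands upright with its thickness across the gap. The other two gauges still hang in their slots, and the robot is clear of everything.
- **What disagreed:**
  - The vertical force read slightly negative (−2 to −5.5 N) during the slide, where I expected a small push upward. It only turned positive when the collar made contact.
  - The two views placed the gap about 2 mm apart across the shoes. The rounded lips and sprung shoes took that up.

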